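Sort the painter's tools into their trays

TASK

Sort the painter's things lying loose on the folding table into the three low black trays: lay both paintbrushes flat on the floor of the widest tray (side by side, not one on the other), lay the putty knife flat in the narrow undivided tray, and stand the two small steel tins in the tray with the divider, one tin in each bay. Keep the tins upright all the time, and leave the roll of masking tape where it lies.

Things in the scene. Friction and masses are not known exactly. Their poses are not given: they have to be found in the camera images.
- wide_brush: Wider flat paintbrush lying flat, loose, 80 g: wooden handle, steel ferrule, dark bristles (rigid). 150 mm long, 16 mm thick. Origin on the underside near the balance point; x points to the bristles, z up. Handle x = -75 to +15 mm, 22 mm wide, 14 mm thick (1 to 15 mm up); ferrule to x = 37, bristles to x = +75 mm, both 45 mm wide. Grip across the handle at the origin.
- small_brush: The narrower flat paintbrush, of the same make, length, thickness and axes as the wide one, loose, about 80 g, but handle 16 mm wide and head 25 mm wide.
- putty_knife: Putty knife lying flat, loose, 110 g: black plastic handle with two steel rivets, bright steel blade. 150 mm long. Origin on the underside near the balance point; x points to the blade's edge, z up. Handle x = -75 to +10 mm, 24 mm wide, 18 mm thick; blade x = 10 to 75 mm, 3 mm thick, flush with the underside, 42 mm wide at its end. Grip across the handle at the origin.
- tin_a: Small closed round steel tin standing upright, loose, about 180 g: 56 mm diameter, 60 mm tall, plain metal. Origin at the centre of its underside, z up. Identical to tin_b; either may go in either bay.
- tin_b: The other small round steel tin, identical to tin_a.
- wide_tray: The widest of the three low black plastic trays, undivided, fixed to the table: 148 mm along its x, 196 mm along its y (the long side), walls 20 mm high and 4 mm thick, floor 4 mm thick. Origin at the centre of its underside, z up. Both brushes belong here; they fit side by side with their length along the tray's y.
- narrow_tray: The narrow undivided black plastic tray, fixed: 94 mm along its x, 196 mm along its y, walls 20 mm high and 4 mm thick, floor 4 mm thick. Origin at the centre of its underside, z up. The putty knife belongs here, its length along the tray's y.
- bay_tray: Black plastic tray split in two by a divider, fixed: 110 mm along its x, 196 mm along its y, walls and divider 20 mm high, 4 mm thick, floor 4 mm thick. The divider lies at y = 0; the bays are each 102 x 92 mm inside, centred at y = +48 and -48 mm. Origin at the centre of its underside, z up. One tin stands in each bay.
- tape_roll: Roll of tan masking tape lying flat among the things, loose, about 120 g: 88 mm outside diameter, 72 mm hole, 24 mm high. Origin at the centre of its underside. Not to be moved.
Mind the look-alikes: they are no part of the job. What is shaped like the putty_knife but pink or red is not meant. Leave any blue look-alike of the bay_tray alone.

How it is judged:
By the outcome, as a careful person would: the job done as asked, in the order asked, and still so for the second after the job is handed in, with the robot touching nothing.
It also fails if it takes over 136 s, if anything falls off the work surface, if the arm or the gripper's body presses on something with over 40 N, if the wrist force passes 120 N, or if a joint passes its speed limit or range.

ROBOT

A 6-joint arm with a two-finger parallel gripper is mounted at the origin on the work surface. World frame = base frame: x ahead of the robot, y to its left, z up, the work surface at z = 0. Lengths are in m, angles in rad, forces in N, time in s.
With the tool pointing down it reaches from about 0.25 to 0.725 m from the base axis. Payload 4 kg.
Tool frame: the origin (TCP) lies midway between the tips of the shut fingers; the grasp point (between the pads) lies 19 mm behind it; z points along the fingers, y is the direction in which the jaws open and shut (so a half turn about z gives the same grasp; the last joint's range is limited). The gripper opens to 85 mm and grips with 20 to 120 N. Pads are 22 mm wide; open, the fingers measure 114 mm over their backs; the gripper's body (76 mm by 85 mm) begins 54 mm behind the grasp point. The pads swing forward as they close: fully open they stand 13 mm farther back than shut.
Start: joints at [1.244, 0.241, 0.005, 1.335, 0, 1.571], TCP at [0.161, 0.474, 0.231] pointing down, gripper open.
Joint ranges: [-2.72, 2.72], [-1.05, 1.87], [-1.09, 1.28], [-1.99, 2.15], [-1.42, 1.44], [-3.14, 3.14]. Speed limits (rad/s): [2.79, 2.79, 3.14, 3.14, 3.14, 3.14].

INTERFACE

Orientations are given as a unit quaternion [x, y, z, w].
In Python, from workcell import get_obs, camera, camera_model, job_done, masks_of gives the robot as it stands.
- The arm moves only by the tool jog_arm, never from a script. Its argument "deltas" is a list that holds one entry, the list of rows, each a list of 7 numbers: the shift along the tool's x, y, z in mm, then the turn, a rotation vector about the tool's x, y, z in degrees, then the finger opening in mm, from 0 to 85.4. A call has 1 to 5 rows; each row shifts and turns the pose as measured when the row begins, along the tool's axes as they then stand; what a row does not reach is not made up. A row lasts 1/10 s, in which the tool goes at most 50 mm and 8.59 degrees, less where a joint would pass 70% of its speed; a pose out of reach is approached as far as the arm can. A call with a gripper value outside its range is refused whole. The fingers move at their own pace and stop on an object; the grip force is fixed at half the most. Time passes only in rows, so rows that do not move let the fingers close. It gives the time, the measured TCP pose, the force and the opening at its end, in the units of the state.
- get_obs(): the state, without advancing time (a new reading comes with each control period).
- camera(name): name is "side" or "top"; returns the picture (384x512x3 uint8, red, green, blue); there is no depth.
- camera_model(name): a dict with "fovy" (degrees; the focal length in pixels is half the picture's height over the tangent of half this angle, whatever the lens; pixels are square), "cx", "cy" (the principal point, pixels), "pose" (4x4, takes a point from camera to world coordinates). Camera axes: x right, y down, z forward; pixel columns grow to the right and rows downward; lengths in m; the calibration is good to about 2 mm. A picture is of the moment at which its call begins. camera_model takes no time and is no camera call.
- job_done(): hands the job in, once; it reports no verdict.
Trained networks look in the newest picture that a camera, given by its name, has taken for a name from the list of things; names that differ only in an ending like _2 or _b are one class to them, and where a whole thing is asked for, a point or a joint stands for the part that bears it (a point fixed in the world has none). Each returns a list of dicts, best first, with "conf" (0 to 1); they miss things now and then, are a little off and sometimes report something else, mostly with a low value. They report only what shows in the picture. A call takes as long as a camera call. They do not tell look-alikes from the thing itself.
- masks_of(target, camera): "pixels" (384x512 bool, what is visible of it) and "at" ([column, row] in pixels, amid what is visible of it).
The state is a dict: "clock": time; "joint_pos": joint angles; "joint_vel": joint speeds; "tau": joint torques, N m; "eef_pos": TCP position; "tool_rot": TCP orientation; "ft_force": force on the tool from outside, world axes, zero at the start; "ft_torque": the same for the moment, N m; "grip_width": finger opening in m.
Only numpy, scipy, OpenCV 4.12 (cv2) and the standard library are available. Lean on these libraries where they do the work, as an engineer would, in place of code of your own. Each camera call takes 0.05 s, during which the arm holds its last target. There are 200 camera calls.

## Working session

There is one attempt and no reset: what is moved stays moved. The work goes in short steps, Python scripts to look and compute and a tool call to move; the robot and the scene stay as the last step left them, time stands still between calls to the robot, and variables do not carry over. Pictures are saved under pics/ and viewed, about 12 in all and at most 16, crops included, and the job is handed in when it is done.

Besides the shell and the picture viewer there is one more tool, called in YAML: its name, and indented under it one key for each argument. jog_arm: Moves the arm, as the interface text tells. Its arguments: {"type":"object","properties":{"deltas":{"type":"array"}},"required":["deltas"]}

```bash
mkdir -p pics; cat > look.py <<'E'
import cv2,numpy as np
from workcell import *
def snap(n,f,crop=None,scale=1):
    im=camera(n)
    save(im,f,crop,scale); return im
def save(im,f,crop=None,scale=1):
    if crop: im=im[crop[1]:crop[3],crop[0]:crop[2]]
    cv2.imwrite('pics/'+f,cv2.resize(im[:,:,::-1],None,fx=scale,fy=scale,interpolation=cv2.INTER_CUBIC))
def ray(n,px):
    m=camera_model(n);f=192/np.tan(np.radians(m['fovy'])/2);P=np.array(m['pose'])
    d=P[:3,:3]@np.array([(px[0]-m['cx'])/f,(px[1]-m['cy'])/f,1]);return P[:3,3],d
def at(n,px,z):
    o,d=ray(n,px);return (o+d*(z-o[2])/d[2])
E
python3 - <<'E'
from look import *
for n in('top','side'):
    snap(n,n+'0.png',scale=1.5);m=camera_model(n);print(n,m['fovy'],m['cx'],m['cy'],np.round(m['pose'],3).tolist())
    for t in ['wide_brush','small_brush','putty_knife','tin_a','wide_tray','narrow_tray','bay_tray','tape_roll']:
        for r in masks_of(t,n):
            p=r['pixels'];
            if p.sum()<5: continue
            (c,s,a)=cv2.minAreaRect(np.argwhere(p)[:,::-1].astype(np.float32))
            print(n,t,round(r['conf'],2),np.round(r['at']),np.round(c),np.round(s),round(a),np.round(at(n,c,0.01),3)[:2])
print(get_obs())
E
```

```text
top 43.871100049049076 250.69224777198997 188.49928777259245 [[-0.018, -0.984, 0.176, 0.21], [-1.0, 0.018, 0.001, 0.02], [-0.004, -0.176, -0.984, 1.633], [0.0, 0.0, 0.0, 1.0]]
top wide_brush 0.63 [237. 194.] [235. 201.] [43. 12.] 82 [0.456 0.075]
top small_brush 0.81 [164. 228.] [163. 232.] [ 8. 43.] 9 [0.353 0.323]
top putty_knife 0.8 [348. 288.] [350. 284.] [45. 12.] 86 [ 0.169 -0.304]
top putty_knife 0.8 [294.  91.] [294.  96.] [39. 10.] 63 [ 0.835 -0.138]
top putty_knife 0.69 [312. 212.] [312. 216.] [42. 11.] 90 [ 0.4   -0.185]
top tin_a 0.64 [203. 216.] [205. 215.] [18. 16.] 45 [0.412 0.181]
top tin_a 0.64 [272. 202.] [271. 203.] [17. 17.] 45 [ 0.448 -0.048]
top wide_tray 0.75 [342. 161.] [341. 157.] [43. 58.] 81 [ 0.605 -0.295]
top wide_tray 0.33 [312. 212.] [312. 217.] [44. 11.] 90 [ 0.397 -0.185]
top bay_tray 0.78 [226.  93.] [226.  93.] [32. 56.] 82 [0.848 0.104]
top bay_tray 0.63 [255. 151.] [256. 148.] [31. 55.] 90 [ 0.642 -0.002]
top bay_tray 0.4 [202. 215.] [204. 214.] [17. 17.] 90 [0.412 0.181]
top tape_roll 0.58 [354. 230.] [345. 232.] [22. 26.] 79 [ 0.343 -0.297]
side
[... 1162 characters left out ...]
. 40.] 90 [ 0.342 -0.299]
{'clock': 0.9, 'joint_pos': array([ 1.24400911e+00,  2.40558612e-01,  5.04187103e-03,  1.33518660e+00,
       -3.46657785e-05,  1.57080734e+00]), 'joint_vel': array([ 0.00132816,  0.00085331,  0.00024867,  0.00071956,  0.00012249,
       -0.00056262]), 'tau': array([ 4.25587928e-05, -3.72194552e+01,  2.52694702e+01,  1.04444232e-03,
        3.20365370e-05, -4.27867491e-06]), 'eef_pos': array([0.1605192 , 0.47356027, 0.23134317]), 'tool_rot': array([1.62672979e-01, 9.86680039e-01, 4.30538517e-05, 2.46646072e-05]), 'ft_force': array([-0.40254789, -0.2983823 ,  0.24858412]), 'ft_torque': array([ 0.05829   ,  0.02031177, -0.01970276]), 'grip_width': 0.08525045112440556}
```

View pics/top0.png

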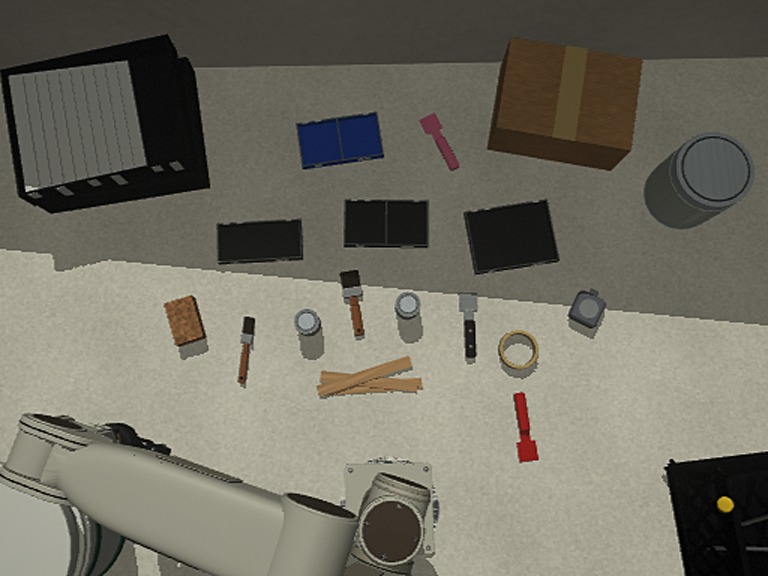

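View pics/side0.png

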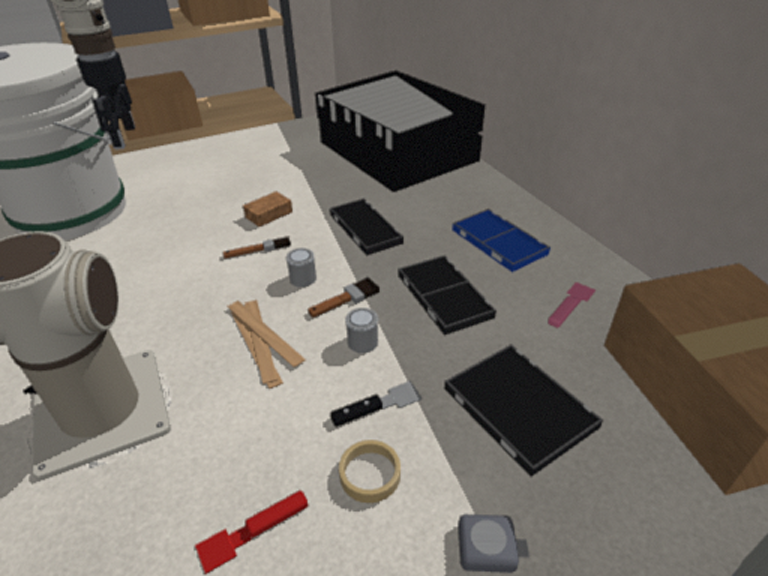

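```bash
cat > meas.py <<'E'
from look import *
top={'wide_brush':.010,'small_brush':.010,'putty_knife':.006,'tin_a':.03,'wide_tray':.015,'narrow_tray':.015,'bay_tray':.015}
def meas(t,n,near=None,z=None):
    z=top[t] if z is None else z; out=[]
    for r in masks_of(t,n):
        p=r['pixels'].astype(np.uint8)
        k,l,s,_=cv2.connectedComponentsWithStats(p)
        if k<2: continue
        p=l==1+np.argmax(s[1:,4])
        q=np.argwhere(p)[:,::-1]
        w=np.array([at(n,x,z)[:2] for x in q])*1000
        (c,sz,a)=cv2.minAreaRect(w.astype(np.float32))
        if sz[0]<sz[1]: a+=90;sz=sz[::-1]
        m=w.mean(0)
        u=np.array([np.cos(np.radians(a)),np.sin(np.radians(a))])
        print(n,t,round(r['conf'],2),'rect c',np.round(c),'size',np.round(sz),'long axis deg',round((a+90)%180-90,1),'mean',np.round(m))
E
python3 - <<'E'
from meas import *
for n in('top','side'):
    im=camera(n)
    for t in top: meas(t,n)
    if n=='side': save(im,'knives.png',(120,225,300,384),4)
E
```

```text
top wide_brush 0.57 rect c [455.  76.] size [152.  43.] long axis deg 6.5 mean [465.  76.]
top small_brush 0.53 rect c [353. 322.] size [147.  29.] long axis deg -4.5 mean [361. 321.]
top putty_knife 0.95 rect c [ 171. -297.] size [146.  41.] long axis deg 8.7 mean [ 166. -301.]
top putty_knife 0.86 rect c [ 843. -140.] size [145.  47.] long axis deg 30.5 mean [ 850. -133.]
top putty_knife 0.81 rect c [ 400. -184.] size [142.  35.] long axis deg -2.2 mean [ 411. -187.]
top putty_knife 0.43 rect c [458.  76.] size [148.  43.] long axis deg 6.5 mean [469.  77.]
top tin_a 0.79 rect c [445. -47.] size [62. 54.] long axis deg -1.3 mean [444. -47.]
top tin_a 0.7 rect c [410. 181.] size [66. 56.] long axis deg 26.1 mean [411. 181.]
top wide_tray 0.89 rect c [ 604. -294.] size [202. 153.] long axis deg -82.2 mean [ 603. -293.]
top narrow_tray 0.74 rect c [602. 291.] size [201. 101.] long axis deg -88.2 mean [602. 291.]Traceback (most recent call last):
  File "<stdin>", line 4, in <module>
  File "meas.py", line 11, in meas
    w=np.array([at(n,x,z)[:2] for x in q])*1000
                ~~^^^^^^^
  File "look.py", line 13, in at
    o,d=ray(n,px);return (o+d*(z-o[2])/d[2])
        ~~~^^^^^^
  File "look.py", line 10, in ray
    m=camera_model(n);f=192/np.tan(np.radians(m['fovy'])/2);P=np.array(m['pose'])
ValueError: time passes only in moves, steps and waits
```

```bash
sed -i 's/^def ray/import functools\ncm=functools.lru_cache(None)(camera_model)\ndef ray/; s/m=camera_model(n);f=/m=cm(n);f=/' look.py
python3 - <<'E'
from meas import *
im=camera('top'); meas('bay_tray','top')
im=camera('side'); save(im,'knives.png',(120,225,300,384),4)
for t in top: meas(t,'side')
E
```

```text
top bay_tray 0.89 rect c [641.   1.] size [197. 119.] long axis deg 88.3 mean [641.  -0.]
top bay_tray 0.69 rect c [846. 104.] size [199. 121.] long axis deg -82.3 mean [846. 104.]
top bay_tray 0.68 rect c [445. -49.] size [59. 58.] long axis deg -1.0 mean [447. -49.]
top bay_tray 0.32 rect c [353. 321.] size [147.  28.] long axis deg -5.0 mean [362. 320.]
side wide_brush 0.98 rect c [458.  69.] size [148.  51.] long axis deg 11.5 mean [470.  72.]
side wide_brush 0.48 rect c [ 400. -195.] size [149.  41.] long axis deg -4.2 mean [ 402. -195.]
side wide_brush 0.16 rect c [353. 318.] size [146.  41.] long axis deg -8.7 mean [357. 316.]
side small_brush 0.78 rect c [353. 316.] size [146.  40.] long axis deg -6.9 mean [359. 316.]
side putty_knife 0.94 rect c [ 172. -305.] size [152.  43.] long axis deg 6.9 mean [ 162. -305.]
side putty_knife 0.91 rect c [ 841. -146.] size [151.  44.] long axis deg 26.9 mean [ 844. -141.]
side tin_a 0.77 rect c [408. 181.] size [132.  60.] long axis deg 69.5 mean [411. 179.]
side tin_a 0.61 rect c [446. -48.] size [115.  58.] long axis deg 69.1 mean [445. -49.]
side tin_a 0.56 rect c [348. 286.] size [146.  45.] long axis deg -2.5 mean [351. 287.]
side wide_tray 0.68 rect c [ 604. -297.] size [208. 159.] long axis deg -81.2 mean [ 602. -306.]
side narrow_tray 0.91 rect c [603. 288.] size [232. 112.] long axis deg -88.5 mean [603. 280.]
side bay_tray 0.9 rect c [641.  -8.] size [214. 121.] long axis deg 88.1 mean [640. -15.]
side bay_tray 0.66 rect c [846. 100.] size [217. 135.] long axis deg -81.5 mean [845.  93.]
```

View pics/knives.png

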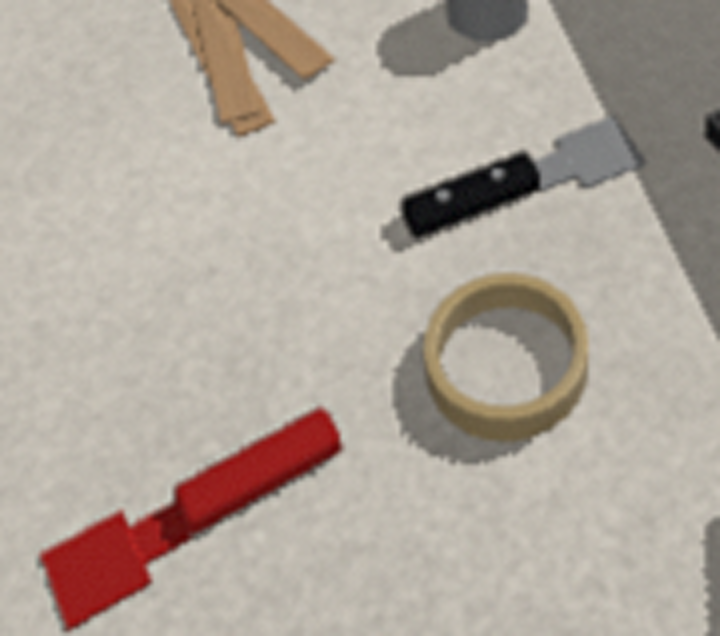

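```bash
cat > plan.py <<'E'
import sys,numpy as np
from scipy.spatial.transform import Rotation as R
from workcell import get_obs
# args: x y z jawdeg(world, mod 180 nearest unless 'e') opening ; prints rows
def plan(wps,step=45):
    o=get_obs();p=np.array(o['eef_pos'])*1000;r=R.from_quat(o['tool_rot'])
    y=r.apply([0,1,0]);a=np.degrees(np.arctan2(y[1],y[0]))
    print('t',round(o['clock'],1),'p',p.round(1),'jaw',a.round(1),'tilt',r.apply([0,0,1]).round(3)[:2],'w',round(o['grip_width']*1000,1),'q',np.degrees(o['joint_pos']).round())
    for x,yy,z,j,w in wps:
        t=np.array([x,yy,z],float);da=(j-a+180)%360-180
        n=int(max(1,np.ceil(np.linalg.norm(t-p)/step),np.ceil(abs(da)/8.2)))
        rows=[];d=(t-p)/n
        for i in range(n):
            b=np.radians(a+da*i/n);Y=np.array([np.cos(b),np.sin(b),0]);Z=np.array([0,0,-1]);X=np.cross(Y,Z)
            rows.append([round(float(d@v),1) for v in(X,Y,Z)]+[0,0,round(-da/n,2),w])
        for i in range(0,n,5): print(str([rows[i:i+5]]).replace(' ',''))
        p=t;a+=da
plan(eval(sys.argv[1]))
E
python3 plan.py '[(456,75,100,97,50)]'
```

```text
t 1.8 p [160.5 473.5 231.3] jaw 71.3 tilt [-0. -0.] w 85.7 q [71. 14.  0. 77.  0. 90.]
[[[-34.0,-23.5,10.9,0,0,np.float64(-2.14),50],[-33.1,-24.8,10.9,0,0,np.float64(-2.14),50],[-32.1,-26.0,10.9,0,0,np.float64(-2.14),50],[-31.1,-27.2,10.9,0,0,np.float64(-2.14),50],[-30.1,-28.4,10.9,0,0,np.float64(-2.14),50]]]
[[[-29.0,-29.5,10.9,0,0,np.float64(-2.14),50],[-27.9,-30.5,10.9,0,0,np.float64(-2.14),50],[-26.7,-31.5,10.9,0,0,np.float64(-2.14),50],[-25.5,-32.5,10.9,0,0,np.float64(-2.14),50],[-24.3,-33.5,10.9,0,0,np.float64(-2.14),50]]]
[[[-23.0,-34.3,10.9,0,0,np.float64(-2.14),50],[-21.7,-35.2,10.9,0,0,np.float64(-2.14),50]]]
```

jog_arm:
  deltas:
    - [[-34, -23.5, 11, 0, 0, -2.1, 50], [-33, -25, 11, 0, 0, -2.1, 50], [-32, -26, 11, 0, 0, -2.1, 50], [-31, -27, 11, 0, 0, -2.1, 50], [-30, -28.5, 11, 0, 0, -2.1, 50]]

```text
clock: 2.25
eef_pos: [0.286, 0.3094, 0.1757]
tool_rot: [0.062, 0.998, 0.004, 0.001]
ft_force: [0.4, 0.4, 0.1]
grip_width: 0.0497
```

jog_arm:
  deltas:
    - [[-29, -29.5, 11, 0, 0, -2.1, 50], [-28, -30.5, 11, 0, 0, -2.1, 50], [-27, -31.5, 11, 0, 0, -2.1, 50], [-25.5, -32.5, 11, 0, 0, -2.1, 50], [-24, -33.5, 11, 0, 0, -2.1, 50]]

```text
clock: 2.75
eef_pos: [0.4171, 0.1392, 0.1192]
tool_rot: [-0.034, 0.999, 0.005, 0.004]
ft_force: [0.7, 0.3, -0.4]
grip_width: 0.05
```

```bash
sed -i 's/round(-da\/n,2)/round(float(-da\/n),1)/' plan.py; python3 plan.py '[(456,75,60,97,50),(456,75,4,97,50)]'
```

```text
t 2.8 p [417.1 139.2 119.2] jaw 93.9 tilt [0.008 0.011] w 50.0 q [ 18.  12. -20.  57.   0.  14.]
[[[-11.5,-22.2,19.7,0,0,-1.0,50],[-11.1,-22.4,19.7,0,0,-1.0,50],[-10.7,-22.6,19.7,0,0,-1.0,50]]]
[[[0.0,0.0,28.0,0,0,-0.0,50],[0.0,0.0,28.0,0,0,-0.0,50]]]
```

```bash
cat > plan.py <<'E'
import sys,numpy as np
from scipy.spatial.transform import Rotation as R
from workcell import get_obs
def plan(wps,step=46):
    o=get_obs();p=np.array(o['eef_pos'])*1000;r=R.from_quat(o['tool_rot']);z=r.apply([0,0,1])
    y=r.apply([0,1,0]);a=np.degrees(np.arctan2(y[1],y[0]))
    print('t',round(o['clock'],1),'p',p.round(1),'jaw',a.round(1),'tilt',z.round(3)[:2],'w',round(o['grip_width']*1000,1),'q6',np.degrees(o['joint_pos'][5]).round(),'F',np.round(o['ft_force'],1))
    for x,yy,zz,j,w in wps:
        t=np.array([x,yy,zz],float);b=np.radians(j);Y=np.array([np.cos(b),np.sin(b),0]);Z=np.array([0,0,-1.])
        g=R.from_matrix(np.array([np.cross(Y,Z),Y,Z]).T);v=(r.inv()*g).as_rotvec(degrees=True)
        n=int(max(1,np.ceil(np.linalg.norm(t-p)/step),np.ceil(np.linalg.norm(v)/8.2)))
        rows=[]
        for i in range(n):
            s=(r*R.from_rotvec(v*i/n,degrees=True)).inv().apply((t-p)/n)
            rows.append([round(float(c),1) for c in [*s,*(v/n)]]+[w])
        for i in range(0,n,5): print(str([rows[i:i+5]]).replace(' ','').replace('.0,',','))
        p=t;r=g
plan(eval(sys.argv[1]))
E
python3 plan.py '[(456,75,60,97,50)]'
```

```text
t 2.8 p [417.1 139.2 119.2] jaw 93.9 tilt [0.008 0.011] w 50.0 q6 14.0 F [ 0.7  0.3 -0.4]
[[[-11.3,-22.4,19.6,0.2,0.2,-1,50],[-11,-22.6,19.7,0.2,0.2,-1,50],[-10.6,-22.7,19.7,0.2,0.2,-1,50]]]
```

jog_arm:
  deltas:
    - [[-11.5, -22.5, 19.5, 0.2, 0.2, -1, 50], [-11, -22.5, 19.5, 0.2, 0.2, -1, 50], [-10.5, -22.5, 19.5, 0.2, 0.2, -1, 50], [0, 0, 0, 0, 0, 0, 50]]

```text
clock: 3.15
eef_pos: [0.4611, 0.068, 0.0583]
tool_rot: [-0.057, 0.998, -0.001, 0.001]
ft_force: [-0.0, -1.1, 0.4]
grip_width: 0.0501
```

```bash
python3 plan.py '[(456,75,4,97,50)]'; python3 - <<'E'
from look import *
snap('side','g1.png',(160,130,300,250),4)
E
```

```text
t 3.1 p [461.1  68.   58.3] jaw 96.6 tilt [ 0.002 -0.001] w 50.1 q6 2.0 F [-0.  -1.1  0.4]
[[[2.2,3.8,27.1,-0,0,-0.2,50],[2.1,3.8,27.1,-0,0,-0.2,50]]]
```

View pics/g1.png

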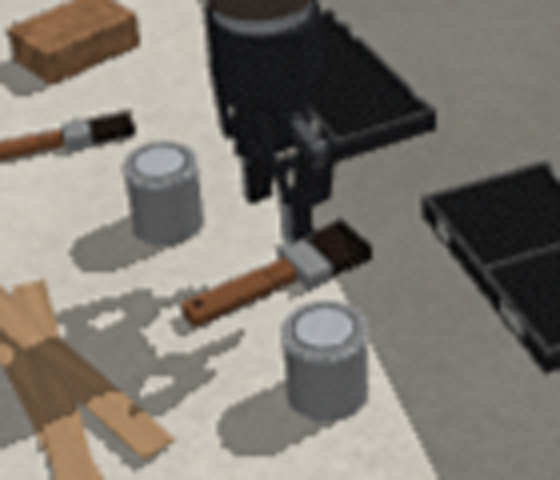

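jog_arm:
  deltas:
    - [[4, 3.5, 20, 0, 0, -0.2, 50], [4, 3, 20, 0, 0, -0.2, 50], [0, 0, 14, 0, 0, 0, 50], [0, 0, 0, 0, 0, 0, 50]]

```text
clock: 3.6
eef_pos: [0.454, 0.0779, 0.0074]
tool_rot: [-0.062, 0.998, 0.001, 0.004]
ft_force: [-0.3, -0.8, 0.2]
grip_width: 0.0502
```

```bash
python3 plan.py '[(452,75,4,97,50)]'; python3 - <<'E'
from look import *
snap('side','g2.png',(170,140,290,240),5)
E
```

```text
t 3.6 p [454.   77.9   7.4] jaw 97.1 tilt [0.008 0.003] w 50.2 q6 3.0 F [-0.3 -0.8  0.2]
[[[2.4,-2.7,3.3,0.1,0.5,0.1,50]]]
```

View pics/g2.png

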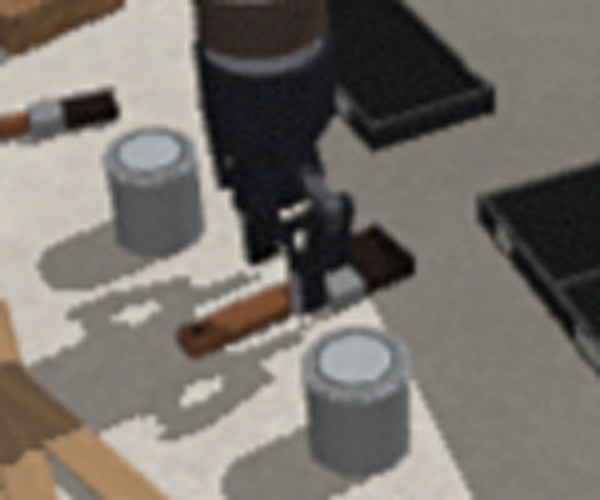

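jog_arm:
  deltas:
    - [[2.5, -2.5, 4, 0, 0.5, 0, 50], [0, 0, 0, 0, 0, 0, 0], [0, 0, 0, 0, 0, 0, 0], [0, 0, 0, 0, 0, 0, 0], [0, 0, 0, 0, 0, 0, 0]]

```text
clock: 4.15
eef_pos: [0.4553, 0.0766, 0.0079]
tool_rot: [-0.063, 0.998, 0.001, 0.004]
ft_force: [-0.8, 0.4, -0.8]
grip_width: 0.019
```

jog_arm:
  deltas:
    - [[0, 0, -15, 0, 0, 0, 0], [0, 0, -30, 0, 0, 0, 0], [0, 0, -30, 0, 0, 0, 0]]

```text
clock: 4.45
eef_pos: [0.4504, 0.0756, 0.0807]
tool_rot: [-0.062, 0.998, 0.001, -0.002]
ft_force: [1.0, -0.1, -1.0]
grip_width: 0.0187
```

```bash
python3 plan.py '[(635,-290,80,8,0)]'
```

```text
t 4.5 p [450.4  75.6  80.7] jaw 97.2 tilt [-0.004  0.002] w 18.7 q6 2.0 F [ 1.  -0.1 -1. ]
[[[-12.5,-35.1,-0.1,-0,-0,8.1,0],[-17.3,-33,-0.1,-0,-0,8.1,0],[-21.8,-30.2,-0.1,-0,-0,8.1,0],[-25.8,-26.8,-0,-0,-0,8.1,0],[-29.4,-22.9,-0,-0,-0,8.1,0]]]
[[[-32.3,-18.5,-0,-0,-0,8.1,0],[-34.6,-13.8,-0,-0,-0,8.1,0],[-36.2,-8.8,0,-0,-0,8.1,0],[-37.1,-3.6,0,-0,-0,8.1,0],[-37.2,1.7,0,-0,-0,8.1,0]]]
[[[-36.6,6.9,0,-0,-0,8.1,0]]]
```

jog_arm:
  deltas:
    - [[-12.5, -35, 0, 0, 0, 8.1, 0], [-17.5, -33, 0, 0, 0, 8.1, 0], [-22, -30, 0, 0, 0, 8.1, 0], [-26, -27, 0, 0, 0, 8.1, 0], [-29.5, -23, 0, 0, 0, 8.1, 0]]

```text
clock: 4.95
eef_pos: [0.5387, -0.0917, 0.086]
tool_rot: [0.295, 0.956, 0.003, 0.002]
ft_force: [0.7, 0.5, -1.1]
grip_width: 0.0187
```

jog_arm:
  deltas:
    - [[-32.5, -18.5, 0, 0, 0, 8.1, 0], [-34.5, -14, 0, 0, 0, 8.1, 0], [-36, -9, 0, 0, 0, 8.1, 0], [-37, -3.5, 0, 0, 0, 8.1, 0], [-37, 1.5, 0, 0, 0, 8.1, 0]]

```text
clock: 5.45
eef_pos: [0.6189, -0.2674, 0.0842]
tool_rot: [0.62, 0.785, 0.004, -0.0]
ft_force: [1.1, -0.5, -1.2]
grip_width: 0.019
```

```bash
python3 plan.py '[(635,-290,60,8,0)]'
```

```text
t 5.5 p [ 618.9 -267.4   84.2] jaw 13.4 tilt [0.005 0.007] w 19.0 q6 53.0 F [ 1.1 -0.5 -1.2]
[[[-25.8,10.3,24.1,0.3,-0.4,5.4,0]]]
```

jog_arm:
  deltas:
    - [[-17, 7, 15, 0.3, -0.4, 5.5, 0], [0, 0, 0, 0, 0, 0, 0]]

```text
clock: 5.65
eef_pos: [0.6308, -0.2885, 0.0675]
tool_rot: [0.661, 0.75, -0.0, 0.001]
ft_force: [-0.0, 0.4, -1.6]
grip_width: 0.0185
```

```bash
python3 plan.py '[(635,-290,60,8,0)]'; python3 - <<'E'
from look import *
snap('side','g3.png',(260,140,420,260),5)
E
```

```text
t 5.7 p [ 630.8 -288.5   67.5] jaw 7.2 tilt [ 0.002 -0.002] w 18.5 q6 58.0 F [-0.   0.4 -1.6]
[[[-2,4,7.5,0.1,0.1,-0.8,0]]]
```

View pics/g3.png

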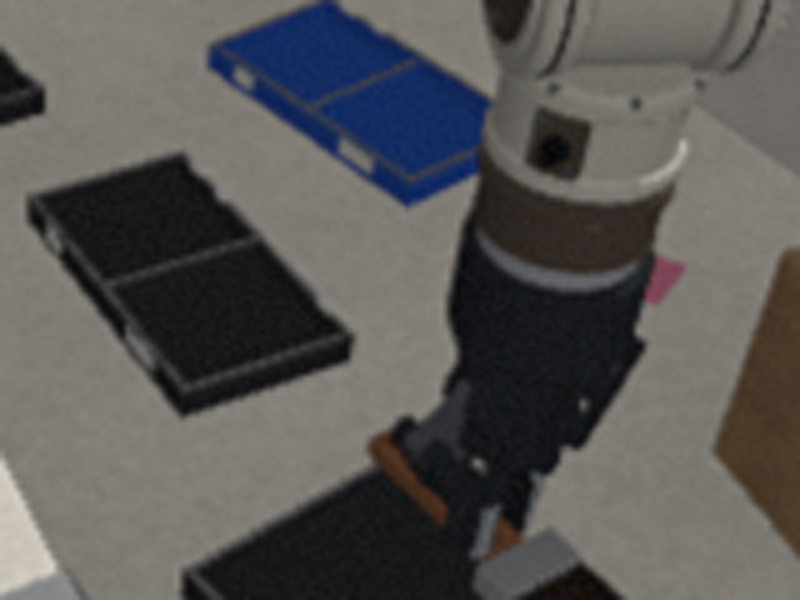

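jog_arm:
  deltas:
    - [[-2, 4, 20, 0, 0, -0.8, 0], [0, 0, 20, 0, 0, 0, 0], [0, 0, 10, 0, 0, 0, 0], [0, 0, 0, 0, 0, 0, 0]]

```text
clock: 6.1
eef_pos: [0.6349, -0.2864, 0.0205]
tool_rot: [0.652, 0.758, 0.001, 0.002]
ft_force: [-0.4, -0.1, -0.6]
grip_width: 0.019
```

```bash
python3 plan.py '[(635,-290,13,8,0)]'
```

```text
t 6.1 p [ 634.9 -286.4   20.5] jaw 8.7 tilt [ 0.004 -0.001] w 19.0 q6 57.0 F [-0.4 -0.1 -0.6]
[[[-3.5,-0.5,7.5,0.2,0.1,0.7,0]]]
```

Lower, release with a small opening, then rise straight up.

jog_arm:
  deltas:
    - [[-3, 0, 8, 0, 0, 0.5, 0], [0, 0, 0, 0, 0, 0, 0], [0, 0, 0, 0, 0, 0, 36], [0, 0, 0, 0, 0, 0, 36]]

```text
clock: 6.5
eef_pos: [0.6369, -0.2888, 0.0159]
tool_rot: [0.654, 0.756, 0.002, 0.004]
ft_force: [-0.6, -0.3, -0.5]
grip_width: 0.0362
```

jog_arm:
  deltas:
    - [[0, 0, -20, 0, 0, 0, 36], [0, 0, -40, 0, 0, 0, 36], [0, 0, -40, 0, 0, 0, 40]]

```text
clock: 6.8
eef_pos: [0.6322, -0.2868, 0.112]
tool_rot: [0.654, 0.756, -0.0, -0.002]
ft_force: [0.9, -0.8, 0.1]
grip_width: 0.04
```

```bash
python3 plan.py '[(351,321,60,85,40)]'
```

```text
t 6.8 p [ 632.2 -286.8  112. ] jaw 8.3 tilt [-0.003  0.003] w 40.0 q6 57.0 F [ 0.9 -0.8  0.1]
[[[42.8,-12.7,3.6,-0,-0,-5.1,40],[43.8,-8.8,3.6,-0,-0,-5.1,40],[44.4,-4.9,3.6,-0,-0,-5.1,40],[44.6,-0.9,3.6,-0,-0,-5.1,40],[44.5,3.1,3.6,-0,-0,-5.1,40]]]
[[[44.1,7,3.6,-0,-0,-5.1,40],[43.3,10.9,3.6,-0,-0,-5.1,40],[42.1,14.7,3.5,-0,-0,-5.1,40],[40.7,18.4,3.5,-0,-0,-5.1,40],[38.9,22,3.5,-0,-0,-5.1,40]]]
[[[36.7,25.4,3.5,-0,-0,-5.1,40],[34.3,28.5,3.5,-0,-0,-5.1,40],[31.7,31.5,3.5,-0,-0,-5.1,40],[28.7,34.2,3.5,-0,-0,-5.1,40],[25.6,36.6,3.5,-0,-0,-5.1,40]]]
```

jog_arm:
  deltas:
    - [[43, -12.5, -1, 0, 0, -5.1, 40], [44, -9, 0, 0, 0, -5.1, 40], [44.5, -5, 0, 0, 0, -5.1, 40], [44.5, -1, 0, 0, 0, -5.1, 40], [44.5, 3, 0, 0, 0, -5.1, 40]]

```text
clock: 7.3
eef_pos: [0.5471, -0.0881, 0.1259]
tool_rot: [0.468, 0.884, 0.003, 0.016]
ft_force: [1.3, 0.9, -0.5]
grip_width: 0.04
```

jog_arm:
  deltas:
    - [[44, 7, 0, 0, 0, -5.1, 40], [43.5, 11, 0, 0, 0, -5.1, 40], [42, 14.5, 0, 0, 0, -5.1, 40], [40.5, 18.5, 0, 0, 0, -5.1, 40], [39, 22, 0, 0, 0, -5.1, 40]]

```text
clock: 7.8
eef_pos: [0.4495, 0.1206, 0.1265]
tool_rot: [0.253, 0.967, 0.002, 0.022]
ft_force: [0.1, 1.0, 0.3]
grip_width: 0.0399
```

```bash
python3 plan.py '[(351,321,100,85,40)]'; python3 - <<'E'
from look import *
camera('top')
from meas import *
meas('wide_brush','top',z=.012); meas('small_brush','top')
E
```

```text
t 7.8 p [449.5 120.6 126.5] jaw 60.7 tilt [ 0.044 -0.008] w 39.9 q6 45.0 F [0.1 1.  0.3]
[[[37,25.2,4.1,0.1,0.5,-4.9,40],[34.7,28.3,4.4,0.1,0.5,-4.9,40],[32.1,31.1,4.7,0.1,0.5,-4.9,40],[29.3,33.7,4.9,0.1,0.5,-4.9,40],[26.3,36.1,5.1,0.1,0.5,-4.9,40]]]
top wide_brush 0.94 rect c [ 641. -289.] size [151.  51.] long axis deg 88.9 mean [ 637. -302.]
top small_brush 0.71 rect c [352. 321.] size [150.  25.] long axis deg -5.7 mean [357. 321.]
```

jog_arm:
  deltas:
    - [[37, 25, 0, 0.1, 0.5, -5, 40], [34.5, 28.5, 0, 0.1, 0.5, -5, 40], [32, 31, 5, 0.1, 0.5, -5, 40], [29, 33.5, 8, 0.1, 0.5, -5, 40], [20, 27, 10, 0.1, 0.5, -5, 40]]

```text
clock: 8.45
eef_pos: [0.3628, 0.3118, 0.1047]
tool_rot: [0.039, 0.999, 0.001, 0.007]
ft_force: [-0.4, -1.1, -0.0]
grip_width: 0.04
```

```bash
python3 plan.py '[(350,321,40,85,40)]'; python3 - <<'E'
from look import *
snap('top','t1.png',(285,115,385,190),8)
E
```

```text
t 8.4 p [362.8 311.8 104.7] jaw 85.5 tilt [0.014 0.002] w 40.0 q6 45.0 F [-0.4 -1.1 -0. ]
[[[7.2,4,32.3,0.1,0.4,0.2,40],[7,4,32.3,0.1,0.4,0.2,40]]]
```

View pics/t1.png

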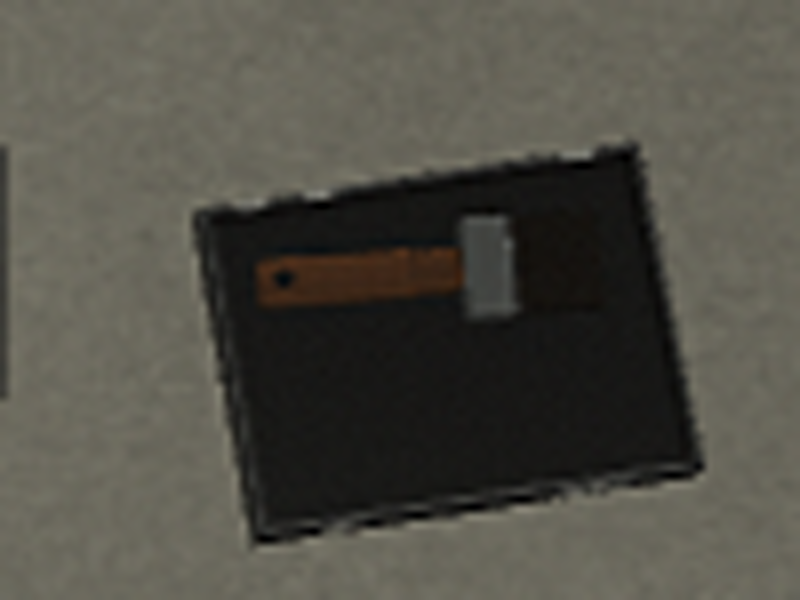

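jog_arm:
  deltas:
    - [[6, 3.5, 32, 0.1, 0.4, 0.2, 40], [5, 3, 32, 0.1, 0.4, 0.2, 40], [0, 0, 0, 0, 0, 0, 40]]

```text
clock: 8.8
eef_pos: [0.3549, 0.3246, 0.0396]
tool_rot: [0.041, 0.999, 0.003, 0.001]
ft_force: [-1.3, -1.4, -0.7]
grip_width: 0.0401
```

```bash
python3 plan.py '[(349,321,6,85,40)]'; python3 - <<'E'
from look import *
snap('side','g4.png',(110,110,230,200),6)
E
```

```text
t 8.8 p [354.9 324.6  39.6] jaw 85.3 tilt [0.003 0.005] w 40.1 q6 47.0 F [-1.3 -1.4 -0.7]
[[[5.7,-4.3,33.6,0.3,0.1,0.3,40]]]
```

View pics/g4.png

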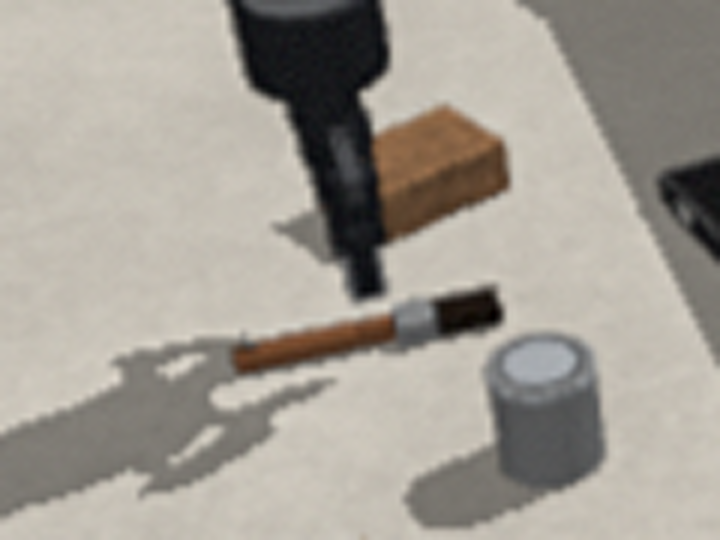

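jog_arm:
  deltas:
    - [[5, -4, 17, 0.3, 0.1, 0.3, 40], [0, 0, 16, 0, 0, 0, 40], [0, 0, 0, 0, 0, 0, 40]]

```text
clock: 9.15
eef_pos: [0.3575, 0.3224, 0.0132]
tool_rot: [0.047, 0.999, 0.004, 0.005]
ft_force: [0.3, 0.3, -0.9]
grip_width: 0.0401
```

```bash
python3 plan.py '[(349,321,5,85,40)]'
```

```text
t 9.2 p [357.5 322.4  13.2] jaw 84.6 tilt [0.011 0.007] w 40.1 q6 48.0 F [ 0.3  0.3 -0.9]
[[[8.5,-2.2,8.1,0.5,0.6,-0.4,40]]]
```

jog_arm:
  deltas:
    - [[8, -2, 8, 0.5, 0.6, -0.4, 40], [2, 0, 2, 0, 0.3, 0, 40], [0, 0, 0, 0, 0, 0, 40]]

```text
clock: 9.45
eef_pos: [0.3506, 0.3222, 0.0067]
tool_rot: [0.045, 0.999, 0.002, -0.001]
ft_force: [-0.4, 0.0, -0.6]
grip_width: 0.0402
```

```bash
python3 plan.py '[(350,321,5,85,40)]'
```

```text
t 9.4 p [350.6 322.2   6.7] jaw 84.8 tilt [-0.001  0.004] w 40.2 q6 48.0 F [-0.4  0.  -0.6]
[[[0.4,-1.2,1.7,0.2,-0.1,-0.2,40]]]
```

jog_arm:
  deltas:
    - [[0, -1, 2, 0, 0, 0, 0], [0, 0, 0, 0, 0, 0, 0], [0, 0, 0, 0, 0, 0, 0], [0, 0, 0, 0, 0, 0, 0], [0, 0, 0, 0, 0, 0, 0]]

```text
clock: 9.95
eef_pos: [0.351, 0.3216, 0.0058]
tool_rot: [0.045, 0.999, 0.002, -0.0]
ft_force: [0.1, 0.6, -0.3]
grip_width: 0.0132
```

jog_arm:
  deltas:
    - [[0, 0, -20, 0, 0, 0, 0], [0, 0, -40, 0, 0, 0, 0], [0, 0, -40, 0, 0, 0, 0]]

```text
clock: 10.25
eef_pos: [0.3466, 0.3173, 0.1021]
tool_rot: [0.045, 0.999, -0.003, -0.006]
ft_force: [1.8, 0.9, -0.4]
grip_width: 0.0132
```

```bash
python3 plan.py '[(569,-299,110,8,0)]'
```

```text
t 10.2 p [346.6 317.3 102.1] jaw 84.8 tilt [-0.012 -0.006] w 13.2 q6 47.0 F [ 1.8  0.9 -0.4]
[[[-18.4,-39.6,-0.5,-0.1,-0,5.1,0],[-21.9,-37.8,-0.5,-0.1,-0,5.1,0],[-25.2,-35.7,-0.5,-0.1,-0,5.1,0],[-28.3,-33.3,-0.5,-0.1,-0,5.1,0],[-31.1,-30.6,-0.5,-0.1,-0,5.1,0]]]
[[[-33.8,-27.7,-0.6,-0.1,-0,5.1,0],[-36.1,-24.6,-0.6,-0.1,-0,5.1,0],[-38.1,-21.3,-0.6,-0.1,-0,5.1,0],[-39.9,-17.8,-0.6,-0.1,-0,5.1,0],[-41.3,-14.2,-0.6,-0.1,-0,5.1,0]]]
[[[-42.4,-10.4,-0.6,-0.1,-0,5.1,0],[-43.2,-6.6,-0.6,-0.1,-0,5.1,0],[-43.6,-2.7,-0.6,-0.1,-0,5.1,0],[-43.7,1.2,-0.6,-0.1,-0,5.1,0],[-43.4,5.1,-0.5,-0.1,-0,5.1,0]]]
```

jog_arm:
  deltas:
    - [[-18.5, -39.5, 0, -0.1, 0, 5.1, 0], [-22, -38, 0, -0.1, 0, 5.1, 0], [-25, -35.5, 0, -0.1, 0, 5.1, 0], [-28.5, -33.5, 0, -0.1, 0, 5.1, 0], [-31, -30.5, 0, -0.1, 0, 5.1, 0]]

```text
clock: 10.75
eef_pos: [0.427, 0.1152, 0.1086]
tool_rot: [0.265, 0.964, 0.008, 0.001]
ft_force: [1.0, 0.8, -0.5]
grip_width: 0.0127
```

jog_arm:
  deltas:
    - [[-34, -27.5, 0, -0.1, 0, 5.1, 0], [-36, -24.5, 0, -0.1, 0, 5.1, 0], [-38, -21.5, 0, -0.1, 0, 5.1, 0], [-40, -18, 0, -0.1, 0, 5.1, 0], [-41.5, -14, 0, -0.1, 0, 5.1, 0]]

```text
clock: 11.25
eef_pos: [0.5015, -0.0996, 0.1059]
tool_rot: [0.48, 0.877, 0.013, 0.001]
ft_force: [0.6, 0.8, -0.5]
grip_width: 0.0129
```

```bash
python3 plan.py '[(569,-299,80,8,0)]'
```

```text
t 11.2 p [501.5 -99.6 105.9] jaw 32.7 tilt [0.015 0.022] w 12.9 q6 45.0 F [ 0.6  0.8 -0.5]
[[[-40.9,-10.3,4.5,0.2,-0.2,4.9,0],[-41.6,-6.7,4.7,0.2,-0.2,4.9,0],[-42,-3.1,4.8,0.2,-0.2,4.9,0],[-42.1,0.6,4.9,0.2,-0.2,4.9,0],[-41.9,4.2,5.1,0.2,-0.2,4.9,0]]]
```

jog_arm:
  deltas:
    - [[-41, -10.5, 4.5, 0.3, -0.3, 4.9, 0], [-41.5, -6.5, 4.5, 0.3, -0.3, 4.9, 0], [-42, -3, 5, 0.3, -0.3, 4.9, 0], [-42, 0.5, 5, 0.3, -0.3, 4.9, 0], [-35, 4, 5, 0.3, -0.3, 4.9, 0]]

```text
clock: 11.75
eef_pos: [0.5673, -0.3028, 0.0796]
tool_rot: [0.663, 0.749, -0.005, 0.004]
ft_force: [0.9, 0.2, -0.2]
grip_width: 0.0132
```

```bash
python3 plan.py '[(569,-299,60,8,0)]'
```

```text
t 11.8 p [ 567.3 -302.8   79.6] jaw 7.0 tilt [-0.001 -0.012] w 13.2 q6 55.0 F [ 0.9  0.2 -0.2]
[[[3.8,2.1,19.5,-0.1,0.7,-1,0]]]
```

jog_arm:
  deltas:
    - [[6, 2, 25, -0.1, 0.7, -1, 0], [0, 0, 22, 0, 0, 0, 0], [0, 0, 10, 0, 0, 0, 0], [0, 0, 0, 0, 0, 0, 0]]

```text
clock: 12.15
eef_pos: [0.5694, -0.3035, 0.0183]
tool_rot: [0.66, 0.752, -0.0, 0.0]
ft_force: [-0.4, 0.1, -0.9]
grip_width: 0.0132
```

```bash
python3 plan.py '[(570,-298,11,8,0)]'; python3 - <<'E'
from look import *
snap('side','g5.png',(270,180,430,320),5)
E
```

```text
t 12.2 p [ 569.4 -303.5   18.3] jaw 7.5 tilt [ 0.    -0.001] w 13.2 q6 54.0 F [-0.4  0.1 -0.9]
[[[5.4,1.3,7.3,-0,0.1,-0.5,0]]]
```

View pics/g5.png

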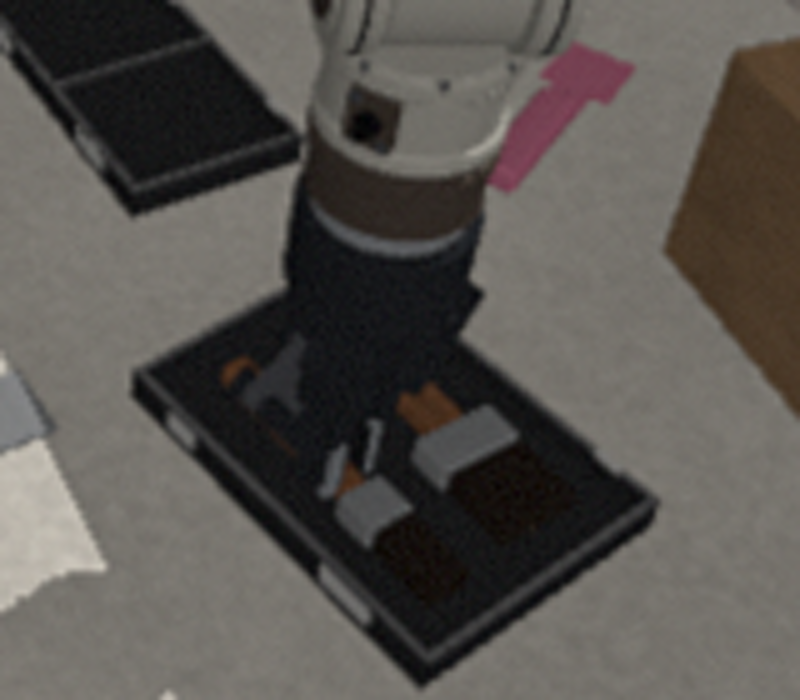

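Small brush hangs just above the tray floor beside the wide one, clear of the walls. Release and go up.

jog_arm:
  deltas:
    - [[4, 1, 8, 0, 0, 0, 0], [0, 0, 0, 0, 0, 0, 0], [0, 0, 0, 0, 0, 0, 30], [0, 0, 0, 0, 0, 0, 30]]

```text
clock: 12.6
eef_pos: [0.5727, -0.2988, 0.0146]
tool_rot: [0.659, 0.752, 0.001, 0.004]
ft_force: [-0.7, 0.6, 0.9]
grip_width: 0.0302
```

jog_arm:
  deltas:
    - [[0, 0, -20, 0, 0, 0, 30], [0, 0, -40, 0, 0, 0, 30], [0, 0, -35, 0, 0, 0, 50]]

```text
clock: 12.9
eef_pos: [0.5691, -0.2963, 0.1077]
tool_rot: [0.658, 0.753, -0.001, -0.001]
ft_force: [1.1, 0.3, -0.3]
grip_width: 0.043
```

```bash
python3 plan.py '[(398,-187,60,87,50)]'
```

```text
t 12.9 p [ 569.1 -296.3  107.7] jaw 7.6 tilt [-0.003  0.   ] w 43.0 q6 55.0 F [ 1.1  0.3 -0.3]
[[[13.1,-15.5,4.8,-0,-0,-7.9,50],[15.1,-13.5,4.8,-0,-0,-7.9,50],[16.8,-11.3,4.8,-0,-0,-7.9,50],[18.2,-8.9,4.8,-0,-0,-7.9,50],[19.3,-6.3,4.8,-0,-0,-7.9,50]]]
[[[20,-3.6,4.8,-0,-0,-7.9,50],[20.3,-0.8,4.8,-0,-0,-7.9,50],[20.2,2,4.8,-0,-0,-7.9,50],[19.7,4.8,4.8,-0,-0,-7.9,50],[18.9,7.5,4.8,-0,-0,-7.9,50]]]
```

jog_arm:
  deltas:
    - [[13, -15.5, 5, 0, 0, -8, 50], [15, -13.5, 5, 0, 0, -8, 50], [17, -11.5, 5, 0, 0, -8, 50], [18, -9, 5, 0, 0, -8, 50], [19.5, -6.5, 5, 0, 0, -8, 50]]

```text
clock: 13.4
eef_pos: [0.491, -0.247, 0.0954]
tool_rot: [0.348, 0.937, -0.002, 0.014]
ft_force: [0.4, 0.6, 0.5]
grip_width: 0.0501
```

jog_arm:
  deltas:
    - [[20, -3.5, 5, 0, 0, -8, 50], [20, -1, 5, 0, 0, -8, 50], [20, 2, 5, 0, 0, -8, 50], [20, 5, 5, 0, 0, -8, 50], [14, 6, 0, 0, 0, -6, 50]]

```text
clock: 13.9
eef_pos: [0.4068, -0.1977, 0.076]
tool_rot: [0.009, 1.0, -0.009, 0.017]
ft_force: [0.2, 0.1, 0.0]
grip_width: 0.0496
```

```bash
python3 plan.py '[(396,-186,40,87,50)]'; python3 - <<'E'
from meas import *
save(camera('top'),'t2.png',(285,115,385,190),8)
for t in ('wide_brush','small_brush'): meas(t,'top',z=.012)
E
```

```text
t 13.9 p [ 406.8 -197.7   76. ] jaw 88.9 tilt [ 0.034 -0.019] w 49.6 q6 -25.0 F [0.2 0.1 0. ]
[[[12.2,12.2,35.3,-1,2,1.9,50]]]
top wide_brush 0.8 rect c [ 639. -286.] size [144.  44.] long axis deg 87.6 mean [ 636. -297.]
top small_brush 0.64 rect c [ 573. -298.] size [147.  26.] long axis deg -88.5 mean [ 572. -305.]
```

View pics/t2.png

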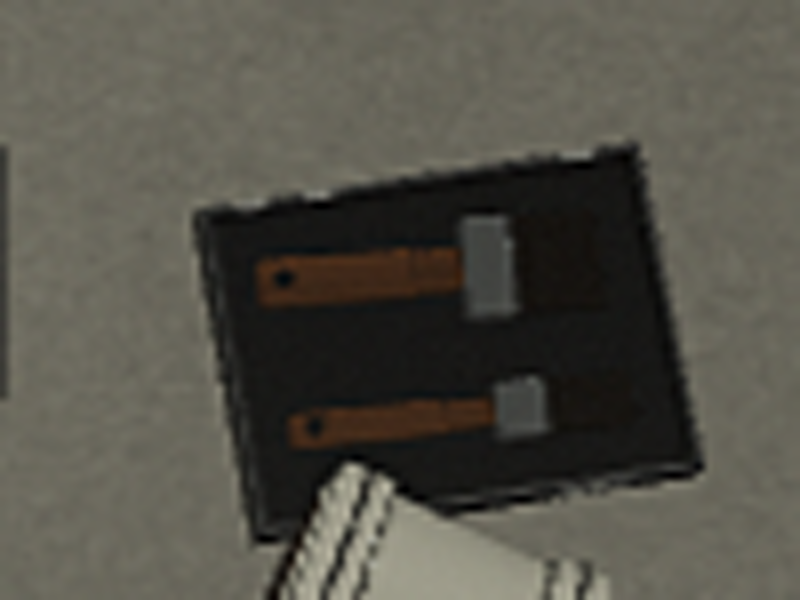

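jog_arm:
  deltas:
    - [[6, 6, 18, -0.5, 1, 1, 50], [6, 6, 16, -0.5, 1, 1, 50], [0, 0, 0, 0, 0, 0, 50]]

```text
clock: 14.35
eef_pos: [0.4008, -0.1876, 0.0413]
tool_rot: [0.034, 0.999, -0.001, 0.003]
ft_force: [-0.5, 0.9, -0.2]
grip_width: 0.0501
```

```bash
python3 plan.py '[(396,-187,6,87,50)]'; python3 - <<'E'
from look import *
snap('side','g6.png',(200,220,310,310),6)
E
```

```text
t 14.3 p [ 400.8 -187.6   41.3] jaw 86.1 tilt [ 0.005 -0.002] w 50.1 q6 -21.0 F [-0.5  0.9 -0.2]
[[[5,0.4,35.3,-0.1,0.3,-0.9,50]]]
```

View pics/g6.png

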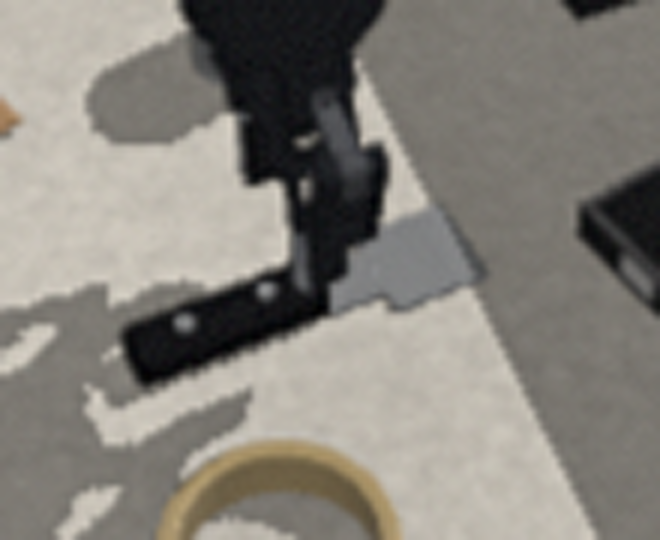

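jog_arm:
  deltas:
    - [[5, 0.5, 18, 0, 0.5, -0.9, 50], [3, 0, 16, 0, 0.3, 0, 50], [4, 0, 3, 0, 0.3, 0, 50], [0, 0, 0, 0, 0, 0, 50]]

```text
clock: 14.8
eef_pos: [0.3915, -0.188, 0.0036]
tool_rot: [0.026, 1.0, -0.001, -0.006]
ft_force: [0.3, -0.4, 0.1]
grip_width: 0.0498
```

```bash
python3 plan.py '[(395,-187,6,87,50)]'
```

```text
t 14.8 p [ 391.5 -188.     3.6] jaw 87.0 tilt [-0.012 -0.002] w 49.8 q6 -22.0 F [ 0.3 -0.4  0.1]
[[[-3.4,1.2,-2.5,-0.2,-0.7,-0,50]]]
```

jog_arm:
  deltas:
    - [[-3, 1, -2, 0, -0.7, 0, 50], [0, 0, 0, 0, 0, 0, 0], [0, 0, 0, 0, 0, 0, 0], [0, 0, 0, 0, 0, 0, 0], [0, 0, 0, 0, 0, 0, 0]]

```text
clock: 15.3
eef_pos: [0.3972, -0.1884, 0.0084]
tool_rot: [0.027, 1.0, -0.003, 0.003]
ft_force: [-0.3, 0.1, -1.2]
grip_width: 0.0222
```

jog_arm:
  deltas:
    - [[0, 0, -20, 0, 0, 0, 0], [0, 0, -45, 0, 0, 0, 0], [0, 0, -45, 0, 0, 0, 0], [0, 0, -10, 0, 0, 0, 0]]

```text
clock: 15.7
eef_pos: [0.3939, -0.1862, 0.1297]
tool_rot: [0.027, 1.0, -0.001, -0.001]
ft_force: [1.2, 0.2, -1.9]
grip_width: 0.0221
```

```bash
python3 plan.py '[(602,290,120,2,0)]'
```

```text
t 15.7 p [ 393.9 -186.2  129.7] jaw 86.9 tilt [-0.002 -0.001] w 22.1 q6 -22.0 F [ 1.2  0.2 -1.9]
[[[-15.2,40.6,0.7,-0,-0,7.1,0],[-10.1,42.1,0.7,-0,-0,7.1,0],[-4.8,43,0.7,-0,-0,7.1,0],[0.5,43.3,0.8,-0,-0,7.1,0],[5.9,42.9,0.8,-0,-0,7.1,0]]]
[[[11.1,41.9,0.8,-0,-0,7.1,0],[16.2,40.2,0.8,-0,-0,7.1,0],[21,37.9,0.8,-0,-0,7.1,0],[25.5,35,0.8,-0,-0,7.1,0],[29.6,31.6,0.8,-0,-0,7.1,0]]]
[[[33.3,27.7,0.8,-0,-0,7.1,0],[36.5,23.4,0.8,-0,-0,7.1,0]]]
```

jog_arm:
  deltas:
    - [[-15, 40.5, 0, 0, 0, 7.1, 0], [-10, 42, 0, 0, 0, 7.1, 0], [-5, 43, 0, 0, 0, 7.1, 0], [0.5, 43.5, 0, 0, 0, 7.1, 0], [6, 43, 0, 0, 0, 7.1, 0]]

```text
clock: 16.2
eef_pos: [0.4844, 0.008, 0.1335]
tool_rot: [0.343, 0.939, -0.001, 0.004]
ft_force: [0.5, 0.0, -1.7]
grip_width: 0.0224
```

jog_arm:
  deltas:
    - [[11, 42, 0, 0, 0, 7.1, 0], [16, 40, 0, 0, 0, 7.1, 0], [21, 38, 0, 0, 0, 7.1, 0], [25.5, 35, 0, 0, 0, 7.1, 0], [29.5, 31.5, 0, 0, 0, 7.1, 0]]

```text
clock: 16.7
eef_pos: [0.5803, 0.2117, 0.1323]
tool_rot: [0.623, 0.782, -0.0, 0.004]
ft_force: [-0.1, -1.1, -0.5]
grip_width: 0.0222
```

```bash
python3 plan.py '[(602,290,90,2,0)]'
```

```text
t 16.7 p [580.3 211.7 132.3] jaw 13.0 tilt [ 0.006 -0.006] w 22.2 q6 97.0 F [-0.1 -1.1 -0.5]
[[[35.9,19.2,21,0.2,0.2,5.5,0],[37.5,15.8,21,0.2,0.2,5.5,0]]]
```

jog_arm:
  deltas:
    - [[36, 19, 21, 0.2, 0.2, 5.5, 0], [30, 13, 21, 0.2, 0.2, 5.5, 0], [0, 0, 0, 0, 0, 0, 0]]

```text
clock: 17.0
eef_pos: [0.6023, 0.2914, 0.0874]
tool_rot: [0.696, 0.718, 0.001, -0.001]
ft_force: [0.0, -1.6, -1.8]
grip_width: 0.022
```

```bash
python3 plan.py '[(602,290,50,2,0)]'
```

```text
t 17.0 p [602.3 291.4  87.4] jaw 1.7 tilt [0.001 0.003] w 22.0 q6 114.0 F [ 0.  -1.6 -1.8]
[[[-1.5,-0.4,37.4,0,-0.2,-0.3,0]]]
```

jog_arm:
  deltas:
    - [[-1, 0, 25, 0, 0, 0, 0], [0, 0, 25, 0, 0, 0, 0], [0, 0, 15, 0, 0, 0, 0], [0, 0, 0, 0, 0, 0, 0]]

```text
clock: 17.4
eef_pos: [0.6011, 0.2905, 0.0192]
tool_rot: [0.695, 0.719, -0.0, -0.001]
ft_force: [0.5, -0.0, -1.3]
grip_width: 0.0222
```

```bash
python3 plan.py '[(602,290,14,2,0)]'; python3 - <<'E'
from look import *
snap('side','g7.png',(190,80,310,190),5)
E
```

```text
t 17.4 p [601.1 290.5  19.2] jaw 2.0 tilt [-0.002  0.001] w 22.2 q6 114.0 F [ 0.5 -0.  -1.3]
[[[-0.5,0.9,5.2,-0.1,-0.1,0,0]]]
```

View pics/g7.png

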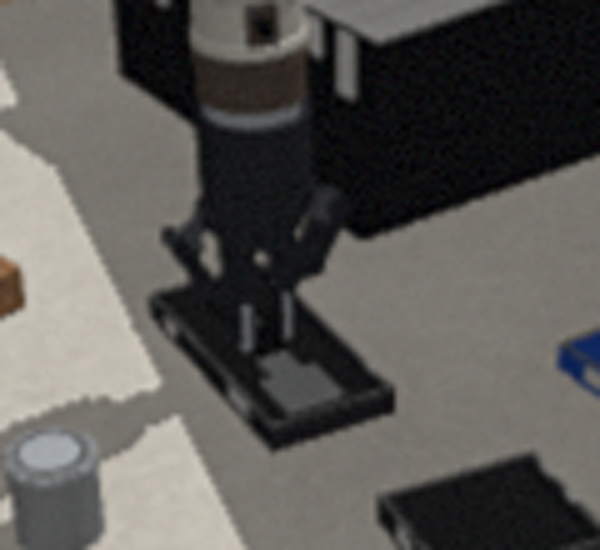

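jog_arm:
  deltas:
    - [[0, 0.5, 6, 0, 0, 0, 0], [0, 0, 0, 0, 0, 0, 0], [0, 0, 0, 0, 0, 0, 38], [0, 0, 0, 0, 0, 0, 38]]

```text
clock: 17.85
eef_pos: [0.6052, 0.2907, 0.019]
tool_rot: [0.695, 0.719, 0.004, 0.001]
ft_force: [-0.1, -0.7, -0.3]
grip_width: 0.0378
```

jog_arm:
  deltas:
    - [[0, 0, -20, 0, 0, 0, 38], [0, 0, -45, 0, 0, 0, 38], [0, 0, -45, 0, 0, 0, 85], [0, 0, -15, 0, 0, 0, 85]]

```text
clock: 18.25
eef_pos: [0.6032, 0.2894, 0.147]
tool_rot: [0.695, 0.719, 0.002, 0.0]
ft_force: [1.3, -0.8, 0.8]
grip_width: 0.0658
```

```bash
python3 plan.py '[(410,181,120,0,85)]'
```

```text
t 18.2 p [603.2 289.4 147. ] jaw 1.9 tilt [0.003 0.003] w 65.8 q6 114.0 F [ 1.3 -0.8  0.8]
[[[-20.4,-39.4,5.2,0,-0,0.4,85],[-20.6,-39.2,5.3,0,-0,0.4,85],[-20.9,-39.1,5.3,0,-0,0.4,85],[-21.2,-38.9,5.3,0,-0,0.4,85],[-21.4,-38.8,5.4,0,-0,0.4,85]]]
```

jog_arm:
  deltas:
    - [[-20.5, -39.5, 5, 0, 0, 0.4, 85], [-20.5, -39, 5, 0, 0, 0.4, 85], [-21, -39, 5, 0, 0, 0.4, 85], [-21, -39, 5, 0, 0, 0.4, 85], [-18, -30, 5, 0, 0, 0.4, 85]]

```text
clock: 18.75
eef_pos: [0.4253, 0.1876, 0.1266]
tool_rot: [0.707, 0.707, 0.016, 0.005]
ft_force: [0.0, 0.2, -0.0]
grip_width: 0.0851
```

jog_arm:
  deltas:
    - [[0, 0, 0, 0, 0, 0, 85], [0, 0, 0, 0, 0, 0, 85]]

```text
clock: 18.95
eef_pos: [0.4199, 0.1848, 0.127]
tool_rot: [0.708, 0.706, 0.014, 0.004]
ft_force: [0.8, 1.8, 0.4]
grip_width: 0.0848
```

```bash
python3 plan.py '[(410,181,100,0,85)]'; python3 - <<'E'
from meas import *
a=camera('top');meas('putty_knife','top');meas('tin_a','top',z=.045)
b=camera('side');meas('tin_a','side',z=.03)
save(np.hstack([cv2.resize(a[130:190,130:210],(400,300)),cv2.resize(b[100:220,160:320],(400,300))]),'g8.png')
E
```

```text
t 18.9 p [419.9 184.8 127. ] jaw -0.1 tilt [0.026 0.014] w 84.8 q6 114.0 F [0.8 1.8 0.4]
[[[-4.2,-10.6,26.7,1.5,-0.8,-0.1,85]]]
top putty_knife 0.93 rect c [609. 290.] size [151.  37.] long axis deg -89.4 mean [606. 284.]
top putty_knife 0.84 rect c [ 840. -137.] size [150.  44.] long axis deg 23.5 mean [ 847. -136.]
top putty_knife 0.78 rect c [ 170. -300.] size [149.  42.] long axis deg 6.7 mean [ 161. -302.]
top tin_a 0.68 rect c [443. -46.] size [61. 54.] long axis deg -1.3 mean [443. -47.]
side tin_a 0.68 rect c [411. 178.] size [133.  55.] long axis deg 77.1 mean [411. 176.]
side tin_a 0.6 rect c [446. -48.] size [115.  60.] long axis deg 72.1 mean [444. -49.]
```

View pics/g8.png

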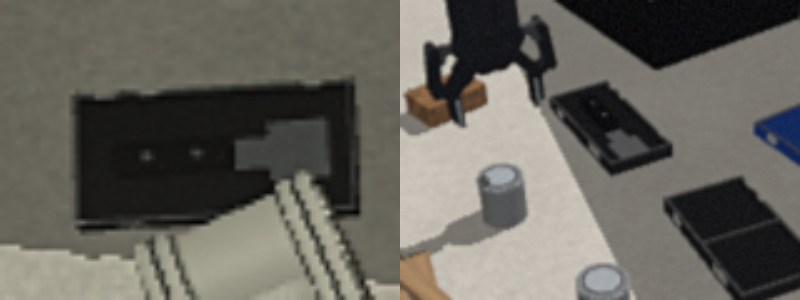

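jog_arm:
  deltas:
    - [[-3, -8, 15, 0.8, -0.8, 0, 85], [0, 0, 0, 0.7, -0.3, 0, 85], [0, 0, 0, 0, 0, 0, 85]]

```text
clock: 19.5
eef_pos: [0.4144, 0.1834, 0.1093]
tool_rot: [0.707, 0.707, -0.004, 0.002]
ft_force: [0.6, -0.5, 0.0]
grip_width: 0.0853
```

```bash
python3 plan.py '[(411,181,80,0,85)]'
```

```text
t 19.5 p [414.4 183.4 109.3] jaw -0.1 tilt [-0.003 -0.007] w 85.3 q6 114.0 F [ 0.6 -0.5  0. ]
[[[-2.2,-3.3,29.4,-0.2,0.4,-0.1,85]]]
```

jog_arm:
  deltas:
    - [[-2, -3.5, 20, -0.2, 0.3, 0, 85], [0, 0, 15, 0, 0, 0, 85], [0, 0, 0, 0, 0, 0, 85]]

```text
clock: 19.8
eef_pos: [0.4118, 0.1819, 0.073]
tool_rot: [0.707, 0.707, -0.001, 0.001]
ft_force: [-0.6, -1.1, 0.3]
grip_width: 0.0852
```

```bash
python3 plan.py '[(411,181,28,0,85)]'
```

```text
t 19.8 p [411.8 181.9  73. ] jaw -0.0 tilt [ 0.001 -0.002] w 85.2 q6 114.0 F [-0.6 -1.1  0.3]
[[[-0.8,-0.8,45,0,0.1,-0,85]]]
```

jog_arm:
  deltas:
    - [[-0.5, -0.5, 15, 0, 0, 0, 85], [0, 0, 15, 0, 0, 0, 85], [0, 0, 15, 0, 0, 0, 85], [0, 0, 0, 0, 0, 0, 85]]

```text
clock: 20.2
eef_pos: [0.4135, 0.1824, 0.0286]
tool_rot: [0.707, 0.707, 0.001, 0.001]
ft_force: [-0.2, -0.5, -0.5]
grip_width: 0.0849
```

```bash
python3 plan.py '[(411,181,27,0,85)]'; python3 - <<'E'
from look import *
snap('side','g9.png',(160,110,270,200),6)
E
```

```text
t 20.2 p [413.5 182.4  28.6] jaw -0.0 tilt [ 0.003 -0.001] w 84.9 q6 114.0 F [-0.2 -0.5 -0.5]
[[[-1.4,-2.5,1.6,0.2,0.1,-0,85]]]
```

View pics/g9.png

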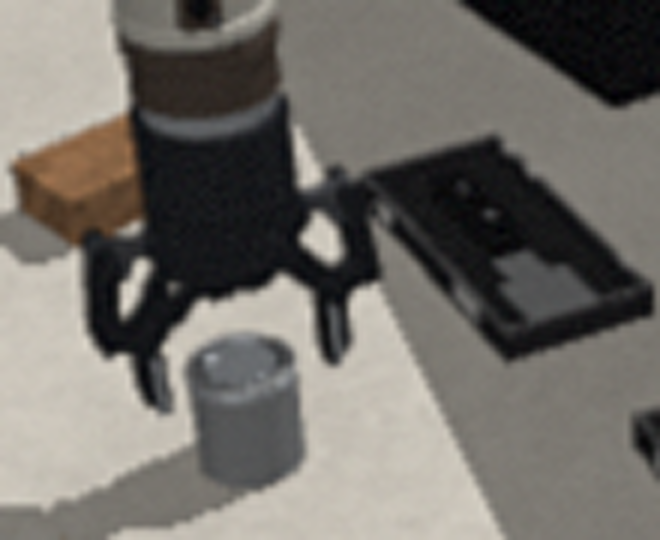

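jog_arm:
  deltas:
    - [[-1, -2, 1, 0, 0, 0, 85], [0, 0, 0, 0, 0, 0, 40], [0, 0, 0, 0, 0, 0, 40], [0, 0, 0, 0, 0, 0, 40], [0, 0, 0, 0, 0, 0, 40]]

```text
clock: 20.75
eef_pos: [0.4142, 0.1829, 0.0321]
tool_rot: [0.707, 0.707, 0.004, 0.002]
ft_force: [-0.0, -0.5, -1.1]
grip_width: 0.0543
```

jog_arm:
  deltas:
    - [[0, 0, -15, 0, 0, 0, 40], [0, 0, -25, 0, 0, 0, 40], [0, 0, -25, 0, 0, 0, 40], [0, 0, 0, 0, 0, 0, 40]]

```text
clock: 21.15
eef_pos: [0.4124, 0.182, 0.0979]
tool_rot: [0.707, 0.707, 0.002, 0.002]
ft_force: [0.3, 0.9, -0.9]
grip_width: 0.0546
```

```bash
python3 plan.py '[(640,47,90,-1,40)]'
```

```text
t 21.1 p [412.4 182.   97.9] jaw -0.0 tilt [0.006 0.   ] w 54.6 q6 114.0 F [ 0.3  0.9 -0.9]
[[[-22.5,37.9,1.5,0.1,-0,0.2,40],[-22.4,38,1.5,0.1,-0,0.2,40],[-22.3,38.1,1.4,0.1,-0,0.2,40],[-22.2,38.1,1.4,0.1,-0,0.2,40],[-22.1,38.2,1.4,0.1,-0,0.2,40]]]
[[[-21.9,38.3,1.3,0.1,-0,0.2,40]]]
```

jog_arm:
  deltas:
    - [[-20, 34, 0, 0.1, 0, 0.2, 40], [-20, 34, 0, 0.1, 0, 0.2, 40], [-20, 34, 0, 0.1, 0, 0.2, 40], [-20, 34, 0, 0.1, 0, 0.2, 40], [-20, 34, 0, 0.1, 0, 0.2, 40]]

```text
clock: 21.65
eef_pos: [0.5808, 0.0805, 0.093]
tool_rot: [0.71, 0.704, -0.004, -0.004]
ft_force: [1.1, 0.4, -0.6]
grip_width: 0.055
```

```bash
python3 plan.py '[(642,47,90,-1,40)]'
```

```text
t 21.6 p [580.8  80.5  93. ] jaw -0.5 tilt [-0.011  0.   ] w 55.0 q6 98.0 F [ 1.1  0.4 -0.6]
[[[-16.5,30.8,1.2,-0.3,-0,0.2,40],[-16.3,30.8,1.3,-0.3,-0,0.2,40]]]
```

jog_arm:
  deltas:
    - [[-16.5, 30, 0, -0.3, 0, 0.2, 40], [-14, 28, 0, -0.3, 0, 0.2, 40], [0, 0, 0, 0, 0, 0, 40], [0, 0, 0, 0, 0, 0, 40]]

```text
clock: 22.05
eef_pos: [0.6422, 0.0435, 0.0841]
tool_rot: [0.715, 0.699, -0.002, -0.001]
ft_force: [-0.5, -0.1, -1.8]
grip_width: 0.0546
```

```bash
python3 plan.py '[(642,47,60,-1,40)]'
```

```text
t 22.1 p [642.2  43.5  84.1] jaw -1.3 tilt [-0.005 -0.001] w 54.6 q6 95.0 F [-0.5 -0.1 -1.8]
[[[3.6,-0.2,24.1,-0.3,0.1,-0.3,40]]]
```

jog_arm:
  deltas:
    - [[3.5, 0, 20, -0.2, 0, 0, 40], [0, 0, 18, 0, 0, 0, 40], [0, 0, 0, 0, 0, 0, 40]]

```text
clock: 22.35
eef_pos: [0.6387, 0.0481, 0.0427]
tool_rot: [0.714, 0.7, -0.003, -0.002]
ft_force: [0.3, 0.1, -2.0]
grip_width: 0.0541
```

```bash
python3 plan.py '[(642,47,37,-1,40)]'; python3 - <<'E'
from look import *
snap('side','g10.png',(230,120,360,240),5)
E
```

```text
t 22.4 p [638.7  48.1  42.7] jaw -1.2 tilt [-0.007 -0.001] w 54.1 q6 96.0 F [ 0.3  0.1 -2. ]
[[[-1,3.3,5.6,-0.4,0.1,-0.2,40]]]
```

View pics/g10.png

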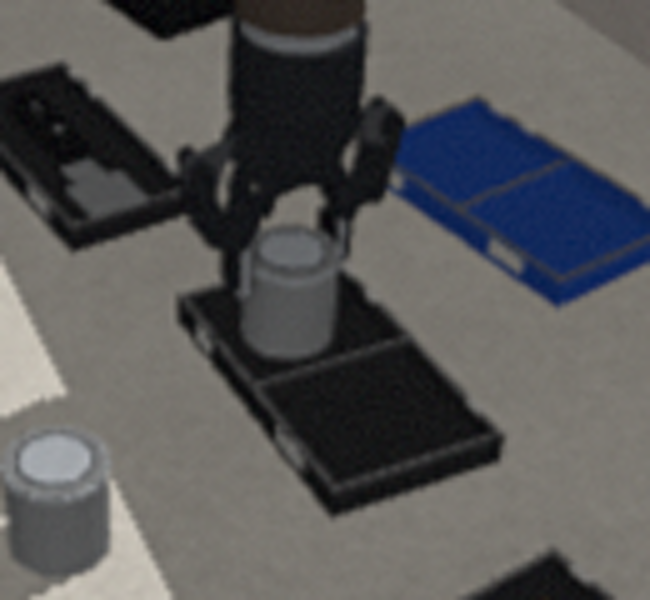

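jog_arm:
  deltas:
    - [[-0.5, 3, 4, -0.3, 0, 0, 40], [0, 0, 3, 0, 0, 0, 40], [0, 0, 0, 0, 0, 0, 40]]

```text
clock: 22.7
eef_pos: [0.6428, 0.0489, 0.0388]
tool_rot: [0.714, 0.7, 0.001, 0.001]
ft_force: [-0.4, -1.4, -2.5]
grip_width: 0.0541
```

```bash
python3 plan.py '[(642,47,36,-1,40)]'
```

```text
t 22.7 p [642.8  48.9  38.8] jaw -1.1 tilt [ 0.003 -0.001] w 54.1 q6 95.0 F [-0.4 -1.4 -2.5]
[[[-2,-0.8,2.8,0.2,0,-0.1,40]]]
```

jog_arm:
  deltas:
    - [[-1, 0, 3, 0, 0, 0, 40], [0, 0, 1, 0, 0, 0, 40], [0, 0, 0, 0, 0, 0, 40]]

```text
clock: 23.0
eef_pos: [0.6438, 0.048, 0.0361]
tool_rot: [0.714, 0.7, 0.002, 0.002]
ft_force: [0.6, -0.1, -1.1]
grip_width: 0.0543
```

jog_arm:
  deltas:
    - [[0, 0, 1, 0, 0, 0, 40], [0, 0, 0, 0, 0, 0, 62], [0, 0, 0, 0, 0, 0, 75], [0, 0, 0, 0, 0, 0, 84], [0, 0, 0, 0, 0, 0, 84]]

```text
clock: 23.5
eef_pos: [0.6453, 0.0478, 0.0369]
tool_rot: [0.714, 0.7, 0.003, 0.003]
ft_force: [0.5, 0.1, -0.2]
grip_width: 0.0842
```

jog_arm:
  deltas:
    - [[0, 0, -20, 0, 0, 0, 84], [0, 0, -30, 0, 0, 0, 84], [0, 0, -30, 0, 0, 0, 84], [0, 0, -10, 0, 0, 0, 84]]

```text
clock: 23.9
eef_pos: [0.6423, 0.0477, 0.1264]
tool_rot: [0.714, 0.7, 0.001, 0.001]
ft_force: [0.1, 0.1, 0.1]
grip_width: 0.084
```

```bash
python3 plan.py '[(445,-48,110,0,85)]'
```

```text
t 23.9 p [642.3  47.7 126.4] jaw -1.1 tilt [ 0.003 -0.001] w 84.0 q6 95.0 F [0.1 0.1 0.1]
[[[-19.9,-39.1,3.2,0,0,-0.2,85],[-19.7,-39.2,3.2,0,0,-0.2,85],[-19.6,-39.3,3.2,0,0,-0.2,85],[-19.4,-39.3,3.2,0,0,-0.2,85],[-19.3,-39.4,3.3,0,0,-0.2,85]]]
```

jog_arm:
  deltas:
    - [[-20, -39, 2, 0, 0, -0.2, 85], [-20, -39, 2, 0, 0, -0.2, 85], [-19.5, -39, 2, 0, 0, -0.2, 85], [-19.5, -39, 2, 0, 0, -0.2, 85], [-15, -30, 2, 0, 0, -0.2, 85]]

```text
clock: 24.4
eef_pos: [0.4553, -0.0444, 0.1129]
tool_rot: [0.706, 0.709, 0.004, 0.004]
ft_force: [0.4, -1.2, 0.1]
grip_width: 0.0851
```

jog_arm:
  deltas:
    - [[0, 0, 0, 0, 0, 0, 85]]

```text
clock: 24.5
eef_pos: [0.4497, -0.0455, 0.1115]
tool_rot: [0.707, 0.708, 0.002, 0.002]
ft_force: [0.5, 0.9, -0.9]
grip_width: 0.085
```

```bash
python3 plan.py '[(445,-48,90,0,85)]'
```

```text
t 24.5 p [449.7 -45.5 111.5] jaw 0.1 tilt [ 0.005 -0.   ] w 85.0 q6 84.0 F [ 0.5  0.9 -0.9]
[[[-2.5,-4.8,21.4,0.3,0,0.1,85]]]
```

jog_arm:
  deltas:
    - [[-2.5, -4, 20, 0.2, 0, 0, 85], [0, 0, 15, 0, 0, 0, 85], [0, 0, 0, 0, 0, 0, 85]]

```text
clock: 24.8
eef_pos: [0.4467, -0.0484, 0.0759]
tool_rot: [0.707, 0.707, 0.002, 0.002]
ft_force: [-0.4, -0.2, 0.4]
grip_width: 0.0852
```

```bash
python3 plan.py '[(445,-48,28,0,85)]'
```

```text
t 24.8 p [446.7 -48.4  75.9] jaw -0.0 tilt [ 0.005 -0.   ] w 85.2 q6 84.0 F [-0.4 -0.2  0.4]
[[[0.2,-1,23.9,0.2,0,-0,85],[0.2,-0.9,23.9,0.2,0,-0,85]]]
```

jog_arm:
  deltas:
    - [[0, -1, 16, 0.2, 0, 0, 85], [0, -1, 16, 0, 0, 0, 85], [0, 0, 14, 0, 0, 0, 85], [0, 0, 0, 0, 0, 0, 85]]

```text
clock: 25.2
eef_pos: [0.4494, -0.0477, 0.03]
tool_rot: [0.707, 0.708, 0.002, 0.002]
ft_force: [-1.1, -0.8, -0.3]
grip_width: 0.0852
```

```bash
python3 plan.py '[(445,-48,28,0,85)]'
```

```text
t 25.2 p [449.4 -47.7  30. ] jaw 0.1 tilt [ 0.007 -0.   ] w 85.2 q6 84.0 F [-1.1 -0.8 -0.3]
[[[-0.3,-4.4,2,0.4,0,0.1,85]]]
```

jog_arm:
  deltas:
    - [[0, -4, 1, 0.3, 0, 0, 85], [0, 0, 0, 0, 0, 0, 40], [0, 0, 0, 0, 0, 0, 40], [0, 0, 0, 0, 0, 0, 40], [0, 0, 0, 0, 0, 0, 40]]

```text
clock: 25.7
eef_pos: [0.4481, -0.0474, 0.0321]
tool_rot: [0.706, 0.708, 0.002, 0.002]
ft_force: [0.2, 0.8, -1.8]
grip_width: 0.0543
```

jog_arm:
  deltas:
    - [[0, 0, -15, 0, 0, 0, 40], [0, 0, -25, 0, 0, 0, 40], [0, 0, -25, 0, 0, 0, 40], [0, 0, 0, 0, 0, 0, 40]]

```text
clock: 26.1
eef_pos: [0.4468, -0.0473, 0.0985]
tool_rot: [0.706, 0.708, 0.001, 0.001]
ft_force: [0.4, 0.3, -0.7]
grip_width: 0.0547
```

```bash
python3 plan.py '[(640,-48,92,-1,40)]'
```

```text
t 26.1 p [446.8 -47.3  98.5] jaw 0.1 tilt [ 0.003 -0.   ] w 54.7 q6 84.0 F [ 0.4  0.3 -0.7]
[[[-0.2,38.6,1.4,0,0,0.2,40],[-0.1,38.6,1.4,0,0,0.2,40],[0.1,38.6,1.4,0,0,0.2,40],[0.2,38.6,1.3,0,0,0.2,40],[0.4,38.6,1.3,0,0,0.2,40]]]
```

jog_arm:
  deltas:
    - [[0, 38, 0, 0, 0, 0.2, 40], [0, 38, 0, 0, 0, 0.2, 40], [0, 38, 0, 0, 0, 0.2, 40], [0, 36, 0, 0, 0, 0.2, 40], [0, 25, 0, 0, 0, 0.2, 40]]

```text
clock: 26.6
eef_pos: [0.619, -0.0478, 0.0924]
tool_rot: [0.713, 0.701, -0.002, -0.003]
ft_force: [-0.8, -0.3, -1.2]
grip_width: 0.0545
```

jog_arm:
  deltas:
    - [[0, 0, 0, 0, 0, 0, 40], [0, 0, 0, 0, 0, 0, 40]]

```text
clock: 26.8
eef_pos: [0.621, -0.0477, 0.0885]
tool_rot: [0.713, 0.701, -0.003, -0.003]
ft_force: [-0.4, 0.4, -2.5]
grip_width: 0.0545
```

```bash
python3 plan.py '[(640,-48,60,-1,40)]'
```

```text
t 26.8 p [621.  -47.7  88.5] jaw -1.0 tilt [-0.009  0.001] w 54.5 q6 87.0 F [-0.4  0.4 -2.5]
[[[0,19.3,28.3,-0.5,-0,0,40]]]
```

jog_arm:
  deltas:
    - [[0, 18, 5, -0.4, 0, 0, 40], [0, 1, 15, 0, 0, 0, 40], [0, 0, 18, 0, 0, 0, 40], [0, 0, 5, 0, 0, 0, 40], [0, 0, 0, 0, 0, 0, 40]]

```text
clock: 27.3
eef_pos: [0.632, -0.0478, 0.0392]
tool_rot: [0.713, 0.701, -0.004, -0.005]
ft_force: [-0.5, 0.0, -1.5]
grip_width: 0.0543
```

```bash
python3 plan.py '[(640,-48,36,-1,40)]'
```

```text
t 27.3 p [632.  -47.8  39.2] jaw -1.0 tilt [-0.013  0.001] w 54.3 q6 87.0 F [-0.5  0.  -1.5]
[[[-0,8,3.1,-0.7,-0.1,0,40]]]
```

jog_arm:
  deltas:
    - [[0, 6, 0, -0.7, 0, 0, 40], [0, 0, 3, 0, 0, 0, 40], [0, 0, 0, 0, 0, 0, 40]]

```text
clock: 27.6
eef_pos: [0.6375, -0.048, 0.0368]
tool_rot: [0.713, 0.701, 0.0, -0.0]
ft_force: [-0.4, -0.6, -1.6]
grip_width: 0.0545
```

```bash
python3 plan.py '[(640,-48,36,-1,40)]'
```

```text
t 27.6 p [637.5 -48.   36.8] jaw -1.0 tilt [0.    0.001] w 54.5 q6 87.0 F [-0.4 -0.6 -1.6]
[[[0.1,2.5,0.8,0,-0.1,-0,40]]]
```

jog_arm:
  deltas:
    - [[0, 0, 1.5, 0, 0, 0, 40], [0, 0, 0, 0, 0, 0, 62], [0, 0, 0, 0, 0, 0, 75], [0, 0, 0, 0, 0, 0, 84], [0, 0, 0, 0, 0, 0, 84]]

```text
clock: 28.1
eef_pos: [0.6397, -0.0482, 0.0382]
tool_rot: [0.713, 0.701, 0.002, 0.002]
ft_force: [1.0, -1.1, -0.4]
grip_width: 0.0841
```

jog_arm:
  deltas:
    - [[0, 0, -20, 0, 0, 0, 84], [0, 0, -30, 0, 0, 0, 84], [0, 0, -40, 0, 0, 0, 84], [0, 0, -40, 0, 0, 0, 84]]

```text
clock: 28.5
eef_pos: [0.6339, -0.0479, 0.1637]
tool_rot: [0.713, 0.701, -0.003, -0.005]
ft_force: [1.7, -0.4, 0.4]
grip_width: 0.0837
```

jog_arm:
  deltas:
    - [[0, -45, 0, 0, 0, 0, 84], [0, -45, 0, 0, 0, 0, 84], [0, -45, 0, 0, 0, 0, 84], [0, -40, 0, 0, 0, 0, 84], [0, -30, 0, 0, 0, 0, 84]]

```text
clock: 29.0
eef_pos: [0.4366, -0.0451, 0.1729]
tool_rot: [0.713, 0.701, 0.007, 0.007]
ft_force: [0.1, -0.3, 0.3]
grip_width: 0.084
```

```bash
python3 plan.py '[]'; python3 - <<'E'
from meas import *
a=camera('top')
for t in('wide_brush','small_brush','putty_knife','tin_a'): meas(t,'top',z=.045 if t=='tin_a' else None)
top['tape_roll']=.012; meas('tape_roll','top')
b=camera('side');meas('tin_a','side',z=.035);meas('tape_roll','side')
save(np.hstack([cv2.resize(a[100:280,140:380],(400,300)),cv2.resize(b[80:380,140:440],(400,400))[:300]]),'fin.png',scale=2/1.0 if 0 else 1)
E
```

```text
t 29.0 p [436.6 -45.1 172.9] jaw -1.0 tilt [ 0.02  -0.001] w 84.0 q6 85.0 F [ 0.1 -0.3  0.3]
top wide_brush 0.89 rect c [ 638. -288.] size [148.  43.] long axis deg 88.9 mean [ 637. -299.]
top small_brush 0.71 rect c [ 571. -299.] size [141.  21.] long axis deg -85.8 mean [ 572. -305.]
top putty_knife 0.97 rect c [ 168. -299.] size [145.  41.] long axis deg 8.4 mean [ 161. -302.]
top putty_knife 0.76 rect c [ 839. -133.] size [151.  46.] long axis deg 20.5 mean [ 848. -135.]
top putty_knife 0.55 rect c [610. 290.] size [151.  43.] long axis deg 88.9 mean [606. 282.]
top tin_a 0.56 rect c [642.  43.] size [64. 52.] long axis deg -1.1 mean [642.  44.]
top tin_a 0.55 rect c [639. -48.] size [60. 55.] long axis deg -1.2 mean [639. -48.]
top tape_roll 0.76 rect c [ 341. -296.] size [89. 82.] long axis deg -65.0 mean [ 339. -296.]
side tin_a 0.79 rect c [647.  42.] size [130.  56.] long axis deg 60.8 mean [645.  45.]
side tin_a 0.59 rect c [638. -51.] size [120.  55.] long axis deg 56.4 mean [637. -52.]
side tape_roll 0.89 rect c [ 343. -299.] size [98. 86.] long axis deg 67.4 mean [ 342. -301.]
```

View pics/fin.png

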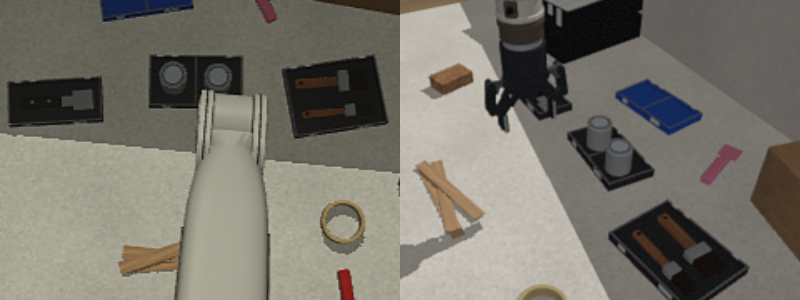

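```bash
python3 -c "from workcell import job_done; print(job_done())"
```

```text
the job is handed in; nothing more can be done
None
```

I sorted everything as asked and handed the job in at about 29 s on the robot's clock. The order was wide brush, small brush, putty knife, then the two tins.

**Brushes:** both lie flat and side by side in the widest tray, about 67 mm apart centre to centre. The wide brush came to rest about 9° off the tray's long side, and the small brush about 4 to 6° off. Both are well clear of the walls and of each other.

**Putty knife:** the black-handled one lies flat in the narrow tray. It sits about 8 mm off the centre line. The red and pink look-alikes were left alone.

**Tins:** one stands upright in each bay of the black divided tray, near (0.642, 0.044) and (0.639, -0.048) m. I did not touch the blue tray.

**Tape roll:** the last check put it at (0.341, -0.296) m, which matches the start to within about 2 mm.

**Checks:** the final top and side pictures agree with these positions to a few millimetres. None of the checks failed. Forces read out after each move stayed under about 3 N. The gripper finished clear and open, touching nothing.

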